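# Carry four engine pistons over to the other tray in reverse order

### The arm

A 7-joint arm with a two-finger parallel gripper is mounted at the origin on the work surface. World frame = base frame: x ahead of the robot, y to its left, z up, the work surface at z = 0. Lengths are in m, angles in rad, forces in N, time in s.
With the tool pointing down it reaches from about 0.35 to 0.9 m from the base axis. Payload 7.2 kg.
Tool frame: the origin (TCP) lies on the front face of the gripper's body, between the roots of the fingers; the fingertips stand 80 mm ahead of it and the grasp point (between the pads) lies manip.hold_point_z ahead of it (manip.hold_point_z is the distance from the TCP to the grasp point, in m); z points along the fingers, x is the direction in which the jaws open and shut, and the axes are right-handed (so a half turn about z gives the same grasp; the last joint's range is limited). The gripper opens to 88 mm and grips with 3 to 60 N. Pads are 20 mm wide; open, the fingers measure 115 mm over their backs; the gripper's body (75 mm by 178 mm) begins 61 mm behind the grasp point.
Start: joints at [-1.19, 0.411, -0.013, 1.596, 0.006, 1.134, -0.082], TCP at [0.271, 0.563, 0.303] pointing down, gripper open.
Joint ranges: [-2.95, 2.95], [-0.29, 1.99], [-1.47, 1.44], [0.14, 2.54], [-1.03, 4.17], [0.13, 1.85], [-2.86, 2.86]. Speed limits (rad/s): [2.39, 2.39, 3.01, 3.01, 3.14, 3.14, 3.14].

### API

Orientations are given as a rotation vector (axis times angle).
In Python, from plant import readout, imaging, manip gives the robot as it stands. The module is installed in compiled form; this text tells all that it offers.
- The arm moves only by the tool jog_arm, never from a script. Its argument "deltas" is one flat list of numbers, 4 for each row, row after row: the shift along the tool's x, y, z in m, then the turn about the tool's z in degrees. A call has 1 to 12 rows; each row is the pose to reach, as a shift and turn from the pose commanded when the call began, along the tool's axes at that moment; what a row does not reach only later rows make up. A row lasts 1/10 s, in which the tool goes at most 50 mm and 8.59 degrees, less where a joint would pass 70% of its speed; a pose out of reach is approached as far as the arm can. A call with a gripper value outside its range is refused whole. "claw" is the opening, from -1 (shut) to 1 (fully open), set as the call begins (left out, the last holds). The fingers move at their own pace and stop on an object; "grip_force" is the grip in N (left out, the last holds). Time passes only in rows, so rows that repeat a pose let the fingers close. It gives the time, the measured TCP pose, the force and the opening at its end, in the units of the state.
- readout.state(): the state, without advancing time (a new reading comes with each control period).
- imaging.capture(name): name is "scene" or "side" or "wrist"; returns a dict with "img" (384x512x3 uint8, red, green, blue), "fx", "fy", "cx", "cy" (pixels), "extrinsics" (4x4, takes a point from camera to world coordinates). Camera axes: x right, y down, z forward; pixel columns grow to the right and rows downward; lengths in m; the calibration is good to about 2 mm. A picture is of the moment at which its call begins. There is no depth.
- manip.close_job(): hands the job in, once; it reports no verdict.
The state is a dict: "t": time; "joint_pos": joint angles; "dq": joint speeds; "effort": joint torques, N m; "eef_pos": TCP position; "ee_rot": TCP orientation; "ft_force": force on the tool from outside, world axes, zero at the start; "ft_torque": the same for the moment, N m; "width": finger opening in m.
Only numpy, scipy, OpenCV 4.12 (cv2) and the standard library are available. Lean on these libraries where they do the work, as an engineer would, in place of code of your own. Each camera call takes 0.05 s, during which the arm holds its last target.

### The job

The four pistons stand in a row in the wooden tray in the order they came out of the engine, but the next job counts the cylinders from the other end. Move all four to the empty steel tray, one to a compartment, so that the row is in reverse order: the piston that was leftmost ends rightmost, the second from the left ends second from the right, and so on. Never let a piston fall over; leave them all standing crown up on the tray's floor and let go.

Things in the scene. Friction and masses are not known exactly. Their poses are not given: they have to be found in the camera images.
- piston_red: bare aluminium engine piston, loose, plain cylinder 44 mm diameter, 46 mm tall, about 0.13 kg, standing crown up, with a red paint disc (34 mm across) on its crown. Origin: centre of its underside; z up along its axis. Grip it anywhere round its side.
- piston_yellow: bare aluminium engine piston, loose, plain cylinder 44 mm diameter, 46 mm tall, about 0.13 kg, standing crown up, with a yellow paint disc (34 mm across) on its crown. Origin: centre of its underside; z up along its axis. Grip it anywhere round its side.
- piston_green: bare aluminium engine piston, loose, plain cylinder 44 mm diameter, 46 mm tall, about 0.13 kg, standing crown up, with a green paint disc (34 mm across) on its crown. Origin: centre of its underside; z up along its axis. Grip it anywhere round its side.
- piston_blue: bare aluminium engine piston, loose, plain cylinder 44 mm diameter, 46 mm tall, about 0.13 kg, standing crown up, with a blue paint disc (34 mm across) on its crown. Origin: centre of its underside; z up along its axis. Grip it anywhere round its side.
- pad_red: red square rubber pad, 58 x 58 x 3 mm, stuck in the middle of one compartment of the wooden tray; at the start the piston with the red crown stands on it, up to 5 mm off centre, so the pad goes on showing where that piston came from. Origin: centre of its underside.
- pad_yellow: yellow square rubber pad, 58 x 58 x 3 mm, stuck in the middle of one compartment of the wooden tray; at the start the piston with the yellow crown stands on it, up to 5 mm off centre, so the pad goes on showing where that piston came from. Origin: centre of its underside.
- pad_green: green square rubber pad, 58 x 58 x 3 mm, stuck in the middle of one compartment of the wooden tray; at the start the piston with the green crown stands on it, up to 5 mm off centre, so the pad goes on showing where that piston came from. Origin: centre of its underside.
- pad_blue: blue square rubber pad, 58 x 58 x 3 mm, stuck in the middle of one compartment of the wooden tray; at the start the piston with the blue crown stands on it, up to 5 mm off centre, so the pad goes on showing where that piston came from. Origin: centre of its underside.
- wood_tray: pale wooden tray holding the pistons at the start; 270 (y) x 70 mm (x), fixed to the bench; floor 5 mm thick, walls and dividers 4 mm thick, tops 15 mm above the bench; a row of four 62 mm square compartments centred at y = -99.75, -33.25, 33.25, 99.75 mm. Origin: centre of underside, on the bench; +y is its left end seen from the robot (yaw at most 9 degrees).
- steel_tray: dark steel tray, empty at the start, nearer or farther than the wooden one; 270 (y) x 70 mm (x), fixed to the bench; floor 5 mm thick, walls and dividers 4 mm thick, tops 15 mm above the bench; a row of four 62 mm square compartments centred at y = -99.75, -33.25, 33.25, 99.75 mm. Origin: centre of underside, on the bench; +y is its left end seen from the robot (yaw at most 9 degrees).
Not all that is in view belongs to the job. What is shaped like the piston_red but pink is not meant. What is shaped like the piston_green but turquoise is not meant.

How it is judged:
At the end, for the whole second after the job is handed in: Each piston stands in the steel tray compartment that mirrors its place in the wooden tray (leftmost becomes rightmost and so on): centre within 15 mm of the compartment centre along each tray axis, underside within 4 mm of the floor, upright within 0.1 rad, slower than 0.02 m/s (((y of pad_red in the frame of wood_tray between -0.1198 and -0.0798 m and y of piston_red in the frame of steel_tray between 0.0848 and 0.1148 m) or (y of pad_red in the frame of wood_tray between -0.0533 and -0.0133 m and y of piston_red in the frame of steel_tray between 0.0183 and 0.0483 m) or (y of pad_red in the frame of wood_tray between 0.0133 and 0.0533 m and y of piston_red in the frame of steel_tray between -0.0483 and -0.0183 m) or (y of pad_red in the frame of wood_tray between 0.0798 and 0.1198 m and y of piston_red in the frame of steel_tray between -0.1148 and -0.0848 m)) and x of piston_red in the frame of steel_tray between -0.015 and 0.015 m and z of piston_red in the frame of steel_tray between 0.001 and 0.009 m and angle between each of piston_red, piston_yellow, piston_green, piston_blue's own z axis and vertical below 0.1 rad and linear speed of each of piston_red, piston_yellow, piston_green, piston_blue below 0.02 m/s and ((y of pad_yellow in the frame of wood_tray between -0.1198 and -0.0798 m and y of piston_yellow in the frame of steel_tray between 0.0848 and 0.1148 m) or (y of pad_yellow in the frame of wood_tray between -0.0533 and -0.0133 m and y of piston_yellow in the frame of steel_tray between 0.0183 and 0.0483 m) or (y of pad_yellow in the frame of wood_tray between 0.0133 and 0.0533 m and y of piston_yellow in the frame of steel_tray between -0.0483 and -0.0183 m) or (y of pad_yellow in the frame of wood_tray between 0.0798 and 0.1198 m and y of piston_yellow in the frame of steel_tray between -0.1148 and -0.0848 m)) and x of piston_yellow in the frame of steel_tray between -0.015 and 0.015 m and z of piston_yellow in the frame of steel_tray between 0.001 and 0.009 m and ((y of pad_green in the frame of wood_tray between -0.1198 and -0.0798 m and y of piston_green in the frame of steel_tray between 0.0848 and 0.1148 m) or (y of pad_green in the frame of wood_tray between -0.0533 and -0.0133 m and y of piston_green in the frame of steel_tray between 0.0183 and 0.0483 m) or (y of pad_green in the frame of wood_tray between 0.0133 and 0.0533 m and y of piston_green in the frame of steel_tray between -0.0483 and -0.0183 m) or (y of pad_green in the frame of wood_tray between 0.0798 and 0.1198 m and y of piston_green in the frame of steel_tray between -0.1148 and -0.0848 m)) and x of piston_green in the frame of steel_tray between -0.015 and 0.015 m and z of piston_green in the frame of steel_tray between 0.001 and 0.009 m and ((y of pad_blue in the frame of wood_tray between -0.1198 and -0.0798 m and y of piston_blue in the frame of steel_tray between 0.0848 and 0.1148 m) or (y of pad_blue in the frame of wood_tray between -0.0533 and -0.0133 m and y of piston_blue in the frame of steel_tray between 0.0183 and 0.0483 m) or (y of pad_blue in the frame of wood_tray between 0.0133 and 0.0533 m and y of piston_blue in the frame of steel_tray between -0.0483 and -0.0183 m) or (y of pad_blue in the frame of wood_tray between 0.0798 and 0.1198 m and y of piston_blue in the frame of steel_tray between -0.1148 and -0.0848 m)) and x of piston_blue in the frame of steel_tray between -0.015 and 0.015 m and z of piston_blue in the frame of steel_tray between 0.001 and 0.009 m); the robot touches nothing.
It fails at once if a piston has fallen over or is tipped by more than 0.6 rad (angle between any of piston_red, piston_yellow, piston_green, piston_blue's own z axis and vertical above 0.6 rad).
It also fails if it takes over 96 s, if anything falls off the work surface, if the arm or the gripper's body presses on something with over 40 N, if the wrist force passes 120 N, or if a joint passes its speed limit or range.

## Working session

There is one attempt and no reset: what is moved stays moved. The work goes in short steps, Python scripts to look and compute and a tool call to move; the robot and the scene stay as the last step left them, time stands still between calls to the robot, and variables do not carry over. Pictures are saved under pics/ and viewed, and the job is handed in when it is done.

Besides the shell and the picture viewer there is one more tool, called after "Call:" as name(argument=value, ...), one argument or row to a line, values as JSON. jog_arm: Moves the arm, as the interface text tells. Its arguments: {"type":"object","properties":{"deltas":{"type":"array","items":{"type":"number"}},"claw":{"type":"number"},"grip_force":{"type":"number"}},"required":["deltas"]}

```bash
mkdir -p pics; python3 - <<'E'
from plant import readout, imaging, manip
import cv2,numpy as np
print(readout.state()); print(manip.hold_point_z)
for n in ["scene","side","wrist"]:
    c=imaging.capture(n); cv2.imwrite(f"pics/{n}0.png",c["img"][:,:,::-1]); print(n,c["fx"],c["fy"],c["cx"],c["cy"],np.round(c["extrinsics"],4).tolist())
E
```

```text
{'t': 0.0, 'joint_pos': array([-1.19018197,  0.41187312, -0.01270592,  1.59702389,  0.00562503,
        1.13429428, -0.08222385]), 'dq': array([ 0.00038078, -0.00039595,  0.00094403, -0.00209682,  0.00031538,
       -0.00056336,  0.00115135]), 'effort': array([-1.36424413e-03, -5.87943041e+01,  6.40824717e-01, -2.91075504e+01,
       -5.39483037e-02,  1.82162679e-02,  1.30870417e-04]), 'eef_pos': array([0.27106384, 0.56274979, 0.30183396]), 'ee_rot': array([ 2.65927133e+00,  1.67091289e+00, -1.95686157e-03]), 'ft_force': array([ 0.1522119 ,  0.35045754, -0.08650354]), 'ft_torque': array([ 0.02460694,  0.06707383, -0.00634264]), 'width': 0.0879348633686107}
0.0613
scene 486.96673525142137 486.96673525142137 252.2157581590838 193.42915810691295 [[0.863, 0.3878, -0.3238, 0.8765], [0.5051, -0.6758, 0.5367, -0.3989], [-0.0107, -0.6268, -0.7791, 0.6858], [0.0, 0.0, 0.0, 1.0]]
side 477.55024575938353 477.55024575938353 246.9319541200599 197.00838681700043 [[-0.9134, -0.2956, 0.2799, 0.3953], [-0.4071, 0.6623, -0.629, 0.5214], [0.0006, -0.6885, -0.7252, 0.6238], [0.0, 0.0, 0.0, 1.0]]
wrist 281.15761910035366 281.15761910035366 257.09061812979775 195.50053971005133 [[0.4341, 0.8698, 0.2346, 0.2067], [0.9009, -0.4186, -0.1148, 0.5937], [-0.0016, 0.2612, -0.9653, 0.3827], [0.0, 0.0, 0.0, 1.0]]
```

View pics/scene0.png

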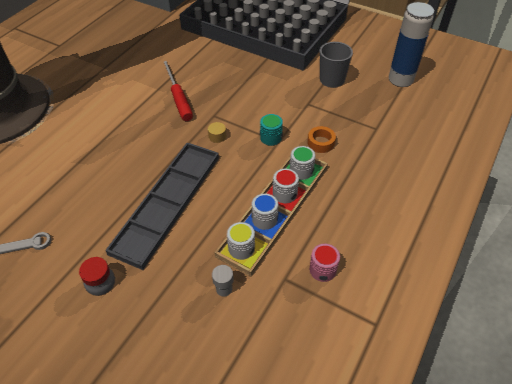

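View pics/side0.png

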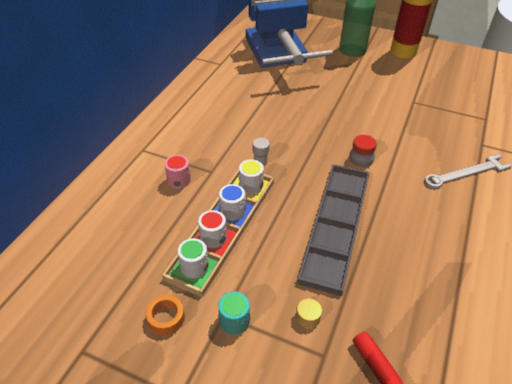

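View pics/wrist0.png

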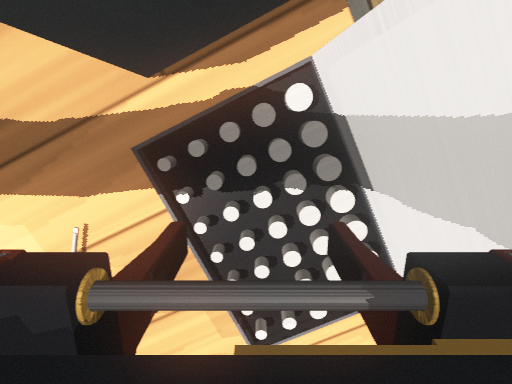

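The scene view shows the wooden tray from green (303,157) to yellow (241,238), with the steel tray at about (165,205), nearer the robot. These could be confused:
- **Green:** piston at scene (303,157); turquoise piece at (271,128).
- **Red:** piston at (286,182); pink piece at (325,260) and red-topped knob at (96,273).
- **Yellow:** piston at (241,238); yellow cap at (217,131).
- **Blue:** piston at (265,208), nothing similar.
- **Other grey piece:** small cylinder at (222,280).

I choose the bare-aluminium ones in the wooden tray. Next I check them in enlarged crops.

```bash
python3 - <<'E'
import cv2
def crop(n,x,y,w,h,s,o):
    a=cv2.imread(f"pics/{n}.png")[y:y+h,x:x+w]; a=cv2.resize(a,None,fx=s,fy=s,interpolation=cv2.INTER_CUBIC)
    for i in range(0,w,20): cv2.putText(a,str(x+i),(i*s,8),0,.3,(255,255,255),1); cv2.line(a,(i*s,10),(i*s,14),(255,255,255),1)
    for j in range(0,h,20): cv2.putText(a,str(y+j),(0,j*s+4),0,.3,(255,255,255),1)
    cv2.imwrite(f"pics/{o}.png",a)
crop("scene0",100,135,240,145,3,"sc"); crop("side0",150,150,240,150,3,"sd")
E
```

```text
(no output)
```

View pics/sc.png

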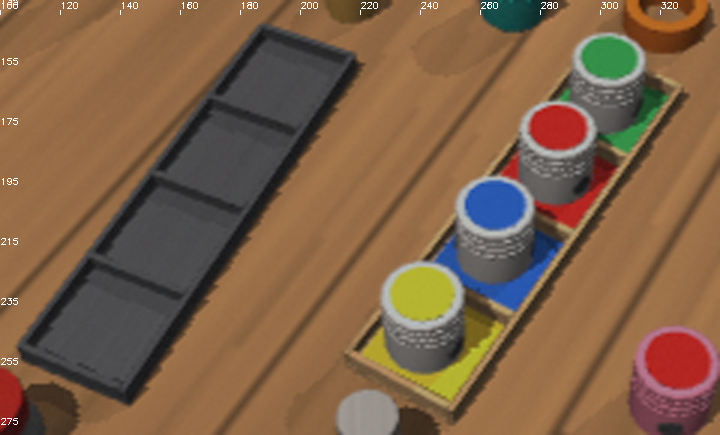

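View pics/sd.png

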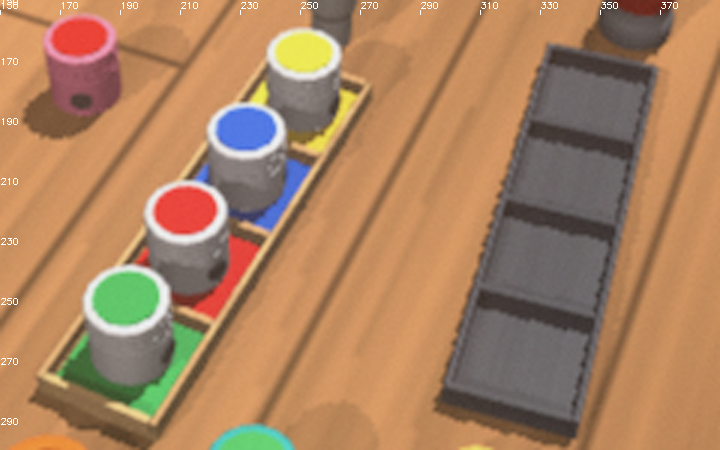

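The crops confirm four aluminium pistons in the wooden tray, from +y to -y: green, red, blue, yellow. The pink piece (crop 675,360) and the turquoise one are outside it. Next I triangulate the discs and the tray corners.

```bash
cat > h.py <<'E'
import numpy as np,cv2
from scipy.optimize import least_squares
K={"scene":(486.967,252.216,193.429),"side":(477.550,246.932,197.008)}
E={"scene":np.array([[0.863,0.3878,-0.3238,0.8765],[0.5051,-0.6758,0.5367,-0.3989],[-0.0107,-0.6268,-0.7791,0.6858],[0,0,0,1]]),
"side":np.array([[-0.9134,-0.2956,0.2799,0.3953],[-0.4071,0.6623,-0.629,0.5214],[0.0006,-0.6885,-0.7252,0.6238],[0,0,0,1]])}
def proj(c,P):
    P=np.atleast_2d(P); q=(P-E[c][:3,3])@E[c][:3,:3]; f,cx,cy=K[c]
    return np.c_[f*q[:,0]/q[:,2]+cx,f*q[:,1]/q[:,2]+cy]
def tri(a,b):
    r=least_squares(lambda p:np.r_[proj("scene",p)[0]-a,proj("side",p)[0]-b],[.5,0,.03]); return r.x,np.sqrt(2*r.cost/4)
def unproj(c,uv,z):
    f,cx,cy=K[c]; d=E[c][:3,:3]@np.array([(uv[0]-cx)/f,(uv[1]-cy)/f,1]); o=E[c][:3,3]; return o+d*(z-o[2])/d[2]
def cents(img,near,r=14):  # img RGB ; blob of saturated colour touching pixel
    near=np.array(near); u,v=map(int,near); hsv=cv2.cvtColor(img,cv2.COLOR_RGB2HSV).astype(int)
    h0,s0,_=hsv[v,u]; dh=np.abs(hsv[...,0]-h0); dh=np.minimum(dh,180-dh)
    m=((dh<10)&(hsv[...,1]>s0-60)).astype(np.uint8); 
    n,l,st,ce=cv2.connectedComponentsWithStats(m,connectivity=4); k=l[v,u]; return ce[k],st[k]
E
python3 - <<'E'
from h import *
im={c:cv2.imread(f"pics/{c}0.png")[:,:,::-1].copy() for c in E}
sc={"green":(303,154),"red":(286,177),"blue":(264.7,203),"yellow":(241,232)}
sd={"green":(192,249),"red":(212,220),"blue":(232,193),"yellow":(251,167)}
for k in sc:
    a,s1=cents(im["scene"],sc[k]); b,s2=cents(im["side"],sd[k]); p,e=tri(a,b); print(k,a.round(1),s1,b.round(1),s2,p.round(4),e.round(2))
def fit(S,name):
    sg=np.array([[-1,1],[1,1],[1,-1],[-1,-1]]) #A B C D
    obs=[(c,i,np.array(p)) for c,d in S.items() for i,p in d.items()]
    def w(v): 
        c,s=np.cos(v[2]),np.sin(v[2]); q=sg*[.035,.135]; return np.c_[v[0]+c*q[:,0]-s*q[:,1],v[1]+s*q[:,0]+c*q[:,1],np.full(4,v[3])]
    f=lambda v:np.concatenate([proj(c,w(v)[i])[0]-p for c,i,p in obs])
    r=least_squares(f,[.5,0,0,.015]); print(name,r.x.round(4),np.degrees(r.x[2]),r.fun.round(1))
    for y in (.09975,.03325,-.03325,-.09975): print("  comp",y,(r.x[0]-np.sin(r.x[2])*y).round(4),(r.x[1]+np.cos(r.x[2])*y).round(4))
fit({"scene":{0:(187.7,143.3),1:(219,154.2),2:(142,264.5),3:(107.3,250.3)},"side":{2:(332.3,164.7),3:(368.7,172),0:(343,291.7),1:(297,279.3)}},"steel")
fit({"scene":{1:(327.3,164.3),2:(250.7,272.3),3:(215.7,252.3)},"side":{0:(200.7,294.7),1:(162.7,275.7),3:(274,178.7)}},"wood")
E
```

```text
green [302.5 153.8] [294 147  18  14 194] [191.6 249. ] [181 241  22  17 307] [0.6464 0.1587 0.0546] 0.16
red [285.5 177.1] [277 170  18  15 218] [211.4 219.7] [202 212  20  16 250] [0.6457 0.0954 0.0547] 0.13
blue [264.6 202.8] [255 195  20  16 250] [231.6 192.6] [222 186  20  14 219] [0.6419 0.029  0.0549] 0.09
yellow [240.2 232.6] [230 224  21  18 289] [250.8 167.1] [242 161  19  13 191] [ 0.6378 -0.041   0.0547] 0.14
steel [ 0.4713 -0.0192  0.1024  0.0131] 5.86904993092927 [-0.8 -1.   0.1 -1.3  0.1  1.4 -1.8  0.3 -0.9 -0.  -0.   0.7 -0.7  0.3
 -0.5  0.3]
  comp 0.09975 0.4611 0.08
  comp 0.03325 0.4679 0.0139
  comp -0.03325 0.4747 -0.0523
  comp -0.09975 0.4815 -0.1184
wood [ 0.6438  0.0628 -0.0269  0.0117] -1.540282639879299 [ 0.4 -0.5  0.3  0.2 -1.4  0.3  0.8 -0.9 -1.3  1.  -0.3  0.2]
  comp 0.09975 0.6465 0.1625
  comp 0.03325 0.6447 0.096
  comp -0.03325 0.6429 0.0295
  comp -0.09975 0.6412 -0.0369
```

```bash
python3 - <<'E'
from h import *
for n,p in dict(cup=(335,83),bottle=(403,82),peg_near=(305,62),turq=(271,142),redknob=(97,291),pink=(325,277),cap=(217,140),driver=(187,118)).items(): print(n,unproj("scene",p,0).round(3))
# bottle height: top pixel
b=unproj("scene",(403,82),0)
for z in (.1,.15,.2,.25): print(z,proj("scene",[b[0],b[1],z]).round(0))
E
```

```text
cup [0.592 0.434 0.   ]
bottle [0.721 0.511 0.   ]
peg_near [0.501 0.47  0.   ]
turq [0.558 0.204 0.   ]
redknob [ 0.48  -0.216  0.   ]
pink [ 0.777 -0.016  0.   ]
cap [0.462 0.156 0.   ]
driver [0.373 0.179 0.   ]
0.1 [[414.  43.]]
0.15 [[421.  21.]]
0.2 [[427.  -3.]]
0.25 [[435. -30.]]
```

Call:
jog_arm(
  deltas=[-0.017,0.043,0,5.4,-0.034,0.086,0,10.8,-0.05,0.128,0,16.2,-0.067,0.171,0,21.6,-0.084,0.214,0,27,-0.1,0.257,0,32.4,-0.117,0.3,0,37.8,-0.134,0.342,0,43.2,-0.151,0.385,0,48.6,-0.168,0.428,0,54,-0.184,0.471,0,59,-0.201,0.513,0,64.3],
  claw=1,
  grip_force=25,
)

```text
t: 1.35
eef_pos: [0.6472, 0.1581, 0.3025]
ee_rot: [-3.142, 0.006, 0.0]
ft_force: [1.9, 0.3, 0.6]
width: 0.0881
```

```bash
python3 - <<'E'
from plant import readout, imaging
import cv2,numpy as np
c=imaging.capture("wrist"); cv2.imwrite("pics/w1.png",c["img"][:,:,::-1]); print(readout.state()["eef_pos"],np.round(c["extrinsics"],4).tolist())
np.savez("w1.npz",E=c["extrinsics"],K=[c["fx"],c["cx"],c["cy"]])
E
```

```text
[0.65116698 0.14967698 0.30243981] [[1.0, -0.0033, -0.0023, 0.6475], [-0.0038, -0.9651, -0.2618, 0.2294], [-0.0013, 0.2618, -0.9651, 0.3832], [0.0, 0.0, 0.0, 1.0]]
```

View pics/w1.png

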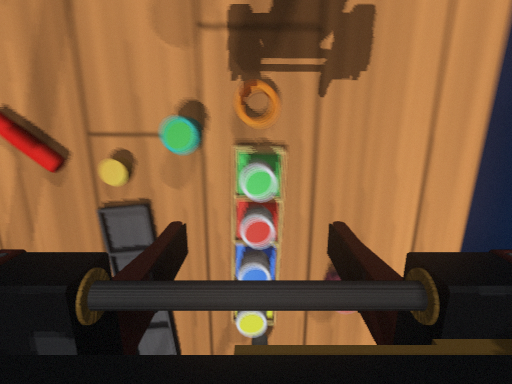

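```bash
python3 - <<'E'
from h import *
d=np.load("w1.npz");f,cx,cy=d["K"];X=d["E"]
def un(u,v,z):
    r=X[:3,:3]@np.array([(u-cx)/f,(v-cy)/f,1]);return (X[:3,3]+r*(z-X[2,3])/r[2]).round(4)
im=cv2.imread("pics/w1.png")[:,:,::-1].copy()
for p in [(259,181),(258,232)]:
    c,s=cents(im,p);print(c,s,un(*c,.0545))
from plant import readout
print(readout.state()["eef_pos"])
for n,p in dict(A=(101,206),B=(150,201)).items(): print(n,un(*p,.015))
E
```

```text
[258.16634799 182.69407266] [246 170  26  26 523] [0.6481 0.1561 0.0545]
[257.29573935 231.86967419] [246 222  24  21 399] [0.6468 0.0929 0.0545]
[0.65116698 0.14967698 0.30243981]
A [0.4325 0.1153 0.015 ]
B [0.5005 0.1222 0.015 ]
```

Call:
jog_arm(
  deltas=[0,0,0,0,0,0,0,0,0,0,0,0],
)

```text
t: 1.7
eef_pos: [0.6454, 0.1611, 0.3024]
ee_rot: [-3.141, -0.004, 0.001]
ft_force: [-0.5, -0.1, -0.2]
width: 0.0876
```

The arm was still swinging in that picture, and the steel tray corners disagree by about 8 mm. I'll look again now that it has settled.

```bash
python3 - <<'E'
from plant import readout, imaging
from h import *
c=imaging.capture("wrist"); cv2.imwrite("pics/w2.png",c["img"][:,:,::-1]); s=readout.state();print(s["eef_pos"],abs(s["dq"]).max())
np.savez("w2.npz",E=c["extrinsics"],K=[c["fx"],c["cx"],c["cy"]])
f,cx,cy=c["fx"],c["cx"],c["cy"];X=c["extrinsics"]
def un(u,v,z):
    r=X[:3,:3]@np.array([(u-cx)/f,(v-cy)/f,1]);return (X[:3,3]+r*(z-X[2,3])/r[2]).round(4)
def pj(P):
    q=(np.array(P)-X[:3,3])@X[:3,:3];return (f*q[0]/q[2]+cx,f*q[1]/q[2]+cy)
for p in [(259,181),(258,232)]:
    ce,st=cents(c["img"],p);print(ce,un(*ce,.0545))
a=c["img"][:,:,::-1].copy()
S=4
b=cv2.resize(a[180:290,80:230],None,fx=S,fy=S,interpolation=cv2.INTER_CUBIC)
for P in ([.4227,.1115,.015],[.4923,.1187,.015]):
    u,v=pj(P);print(u,v);cv2.circle(b,(int((u-80+.5)*S),int((v-180+.5)*S)),4,(0,0,255),1)
cv2.imwrite("pics/w2c.png",b)
im=cv2.imread("pics/sc.png")
v=[.4713,-.0192,.1024]
for c_,n,o in (("scene","sc",(100,135)),("side","sd",(150,150))):
    im=cv2.imread(f"pics/{n}.png")
    for sx,sy in((-1,1),(1,1),(1,-1),(-1,-1)):
        x,y=sx*.035,sy*.135;P=[v[0]+np.cos(v[2])*x-np.sin(v[2])*y,v[1]+np.sin(v[2])*x+np.cos(v[2])*y,.015]
        u=proj(c_,P)[0];cv2.circle(im,(int((u[0]-o[0]+.5)*3),int((u[1]-o[1]+.5)*3)),4,(0,0,255),1)
    cv2.imwrite(f"pics/{n}o.png",im)
E
```

```text
[0.64534986 0.16119256 0.30253854] 0.004943372473219443
[257.45619835 182.59008264] [0.6453 0.1595 0.0545]
[256.76725838 231.7495069 ] [0.6446 0.0964 0.0545]
95.81772099770595 210.00299028266943
145.78546651214032 205.1414617568196
```

View pics/w2c.png

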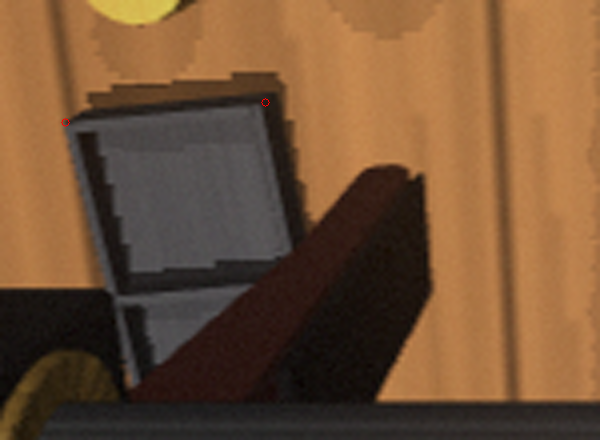

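View pics/sco.png

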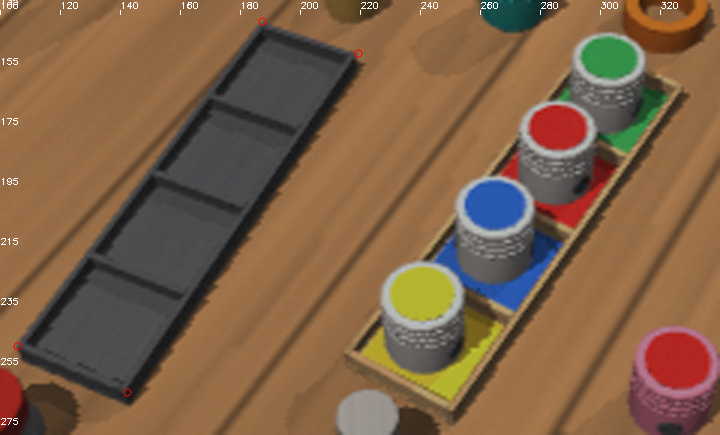

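View pics/sdo.png

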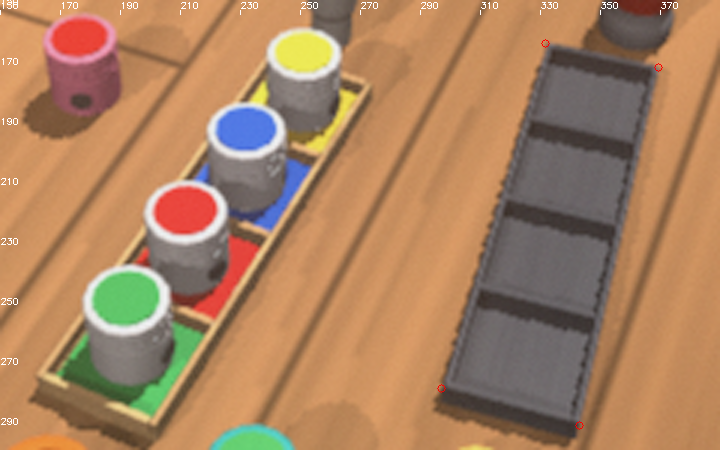

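The settled wrist view puts the tray corners within 1 px of my fit, and the green and red discs within 2 mm of triangulation. Now I descend on green.

Call:
jog_arm(
  deltas=[0,0.002,0.03,0,0,0.002,0.07,0,0,0.002,0.11,0,0,0.002,0.15,0,0,0.002,0.18,0,0,0.002,0.195,0,0,0.002,0.201,0,0,0.002,0.201,0,0,0.002,0.201,0],
)

```text
t: 2.65
eef_pos: [0.6471, 0.1578, 0.1033]
ee_rot: [-3.141, -0.0, -0.004]
ft_force: [-0.0, -0.2, -0.1]
width: 0.0877
```

Call:
jog_arm(
  deltas=[0,0,0,0,0,0,0,0,0,0,0,0,0,0,0,0,0,0,0,0,0,0,0,0],
  claw=-1,
  grip_force=25,
)

```text
t: 3.25
eef_pos: [0.6461, 0.1574, 0.1016]
ee_rot: [3.142, -0.0, -0.0]
ft_force: [-0.1, 0.5, 0.6]
width: 0.0436
```

Call:
jog_arm(
  deltas=[0,0,-0.01,0,0,0,-0.035,0,0,0,-0.065,0,0,0,-0.08,0,-0.008,0.014,-0.08,0,-0.025,0.042,-0.08,0,-0.046,0.077,-0.08,0,-0.068,0.114,-0.08,0,-0.09,0.151,-0.08,0,-0.112,0.188,-0.08,0,-0.133,0.224,-0.08,0,-0.149,0.251,-0.08,0],
)

```text
t: 4.45
eef_pos: [0.4954, -0.0958, 0.1819]
ee_rot: [3.141, -0.003, -0.0]
ft_force: [0.8, -1.3, -1.2]
width: 0.0438
```

Call:
jog_arm(
  deltas=[-0.01,0.016,0,0,-0.0145,0.024,0,0,-0.0156,0.026,0,0,-0.0156,0.026,0,0,-0.0156,0.026,0,0,-0.0156,0.026,0,0],
)

```text
t: 5.05
eef_pos: [0.4821, -0.1185, 0.1815]
ee_rot: [-3.141, -0.002, -0.0]
ft_force: [-0.3, 0.7, -0.6]
width: 0.0435
```

```bash
python3 - <<'E'
from plant import readout, imaging
from h import *
o=[]
for c in ("scene","side"):
    a=imaging.capture(c)["img"][:,:,::-1]; o.append(a[130:310,60:380])
cv2.imwrite("pics/p1.png",cv2.resize(np.vstack(o),None,fx=1.6,fy=1.6)); print(readout.state()["eef_pos"])
E
```

```text
[ 0.48185599 -0.11883332  0.18153892]
```

View pics/p1.png

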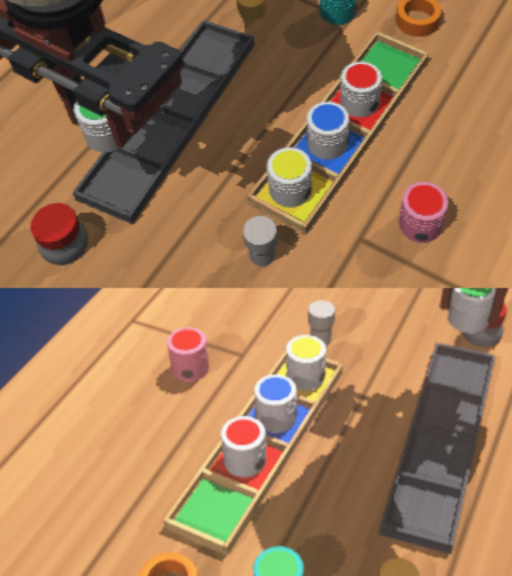

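Green hangs upright in the jaws above the right-end compartment at crop (97,125). The green pad is bare at (395,60). Lowering.

Call:
jog_arm(
  deltas=[0,0.001,0.02,0,0,0.001,0.045,0,0,0.001,0.065,0,0,0.001,0.075,0,0,0.001,0.08,0,0,0.001,0.0825,0,0,0.001,0.083,0,0,0.001,0.083,0,0,0.001,0.083,0],
)

```text
t: 6.05
eef_pos: [0.4819, -0.1205, 0.0992]
ee_rot: [-3.142, 0.0, -0.002]
ft_force: [-0.1, -0.4, -1.0]
width: 0.0434
```

Call:
jog_arm(
  deltas=[0,0,0.001,0,0,0,0.001,0,0,0,0.001,0],
)

```text
t: 6.35
eef_pos: [0.4819, -0.1206, 0.0985]
ee_rot: [-3.141, 0.001, -0.002]
ft_force: [-1.5, 0.0, 8.1]
width: 0.0438
```

Contact (8 N up). Release, then lift.

Call:
jog_arm(
  deltas=[0,0,0,0,0,0,0,0,0,0,0,0,0,0,0,0,0,0,0,0],
  claw=1,
)

```text
t: 6.85
eef_pos: [0.4815, -0.1205, 0.0976]
ee_rot: [3.142, -0.0, -0.0]
ft_force: [-0.6, -0.0, 0.6]
width: 0.0801
```

Call:
jog_arm(
  deltas=[0,0,-0.02,0,0,0,-0.05,0,0,0,-0.075,0,0,0,-0.084,0,0.01,-0.013,-0.084,0,0.03,-0.04,-0.084,0,0.056,-0.074,-0.084,0,0.082,-0.108,-0.084,0,0.108,-0.142,-0.084,0,0.132,-0.174,-0.084,0,0.15,-0.198,-0.084,0,0.16,-0.211,-0.084,0],
)

```text
t: 8.05
eef_pos: [0.6422, 0.0955, 0.179]
ee_rot: [-3.14, -0.006, 0.003]
ft_force: [0.0, 0.0, 0.0]
width: 0.0876
```

Call:
jog_arm(
  deltas=[0.0035,-0.005,0,0,0.0035,-0.005,0,0,0.0035,-0.005,0,0,0.0035,-0.005,0,0,0.0035,-0.005,0,0],
)

```text
t: 8.55
eef_pos: [0.6448, 0.0944, 0.1818]
ee_rot: [3.142, -0.003, 0.0]
ft_force: [-0.1, -1.0, -0.1]
width: 0.0878
```

```bash
python3 - <<'E'
from plant import readout, imaging
from h import *
o=[]
for c,n,z in (("scene",(286,177),0),("side",(211,220),0)):
    a=imaging.capture(c)["img"]; o.append(a[130:310,60:380,::-1])
cv2.imwrite("pics/p2.png",cv2.resize(np.vstack(o),None,fx=1.6,fy=1.6)); print(readout.state()["eef_pos"])
E
```

```text
[0.64496888 0.09475909 0.18194758]
```

View pics/p2.png

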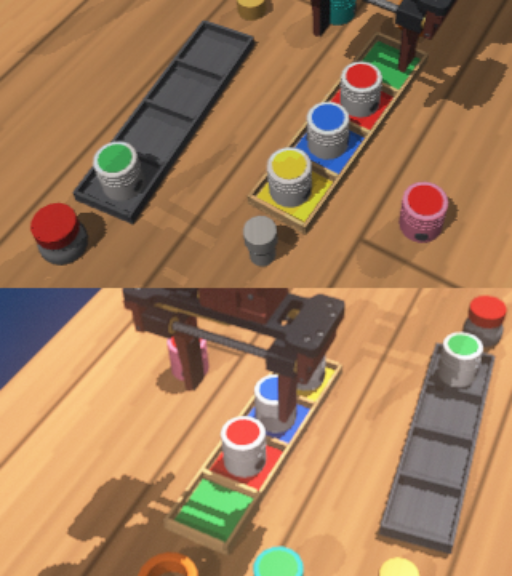

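Green stands in the right-end compartment, scene crop (117,170) and side crop (462,360). Now red.

Call:
jog_arm(
  deltas=[0,-0.001,0.02,0,0,-0.001,0.045,0,0,-0.001,0.065,0,0,-0.001,0.076,0,0,-0.001,0.08,0,0,-0.001,0.08,0,0,-0.001,0.08,0,0,-0.001,0.08,0],
)

```text
t: 9.45
eef_pos: [0.6457, 0.0965, 0.1027]
ee_rot: [-3.141, 0.0, -0.003]
ft_force: [0.5, 0.5, 0.4]
width: 0.0878
```

Call:
jog_arm(
  deltas=[0,0,0,0,0,0,0,0,0,0,0,0,0,0,0,0,0,0,0,0,0,0,0,0],
  claw=-1,
)

```text
t: 10.05
eef_pos: [0.6451, 0.0964, 0.1016]
ee_rot: [3.142, -0.0, -0.0]
ft_force: [0.2, 0.5, -0.1]
width: 0.0433
```

Call:
jog_arm(
  deltas=[0,0,-0.01,0,0,0,-0.035,0,0,0,-0.065,0,0,0,-0.08,0,-0.01,0.009,-0.08,0,-0.03,0.026,-0.08,0,-0.058,0.05,-0.08,0,-0.088,0.076,-0.08,0,-0.116,0.101,-0.08,0,-0.142,0.123,-0.08,0,-0.16,0.139,-0.08,0,-0.168,0.146,-0.08,0],
)

```text
t: 11.25
eef_pos: [0.4753, -0.0511, 0.1819]
ee_rot: [-3.141, 0.004, 0.001]
ft_force: [0.6, 1.6, -0.9]
width: 0.0435
```

Call:
jog_arm(
  deltas=[-0.0024,0.002,0,0,-0.0024,0.002,0,0,-0.0024,0.002,0,0,-0.0024,0.002,0,0,-0.0024,0.002,0,0,-0.0024,0.002,0,0],
)

```text
t: 11.85
eef_pos: [0.4749, -0.0512, 0.1815]
ee_rot: [3.141, 0.001, -0.0]
ft_force: [-0.4, -0.2, -1.0]
width: 0.0436
```

Call:
jog_arm(
  deltas=[0,0.0005,0.02,0,0,0.0005,0.045,0,0,0.0005,0.065,0,0,0.0005,0.075,0,0,0.0005,0.08,0,0,0.0005,0.083,0,0,0.0005,0.0838,0,0,0.0005,0.0838,0,0,0.0005,0.0838,0,0,0.0005,0.0838,0],
)

```text
t: 12.85
eef_pos: [0.4752, -0.052, 0.0985]
ee_rot: [-3.141, 0.0, -0.002]
ft_force: [-1.1, -0.6, 5.2]
width: 0.0438
```

Contact. Release and go to blue: (0.6415, 0.029).

Call:
jog_arm(
  deltas=[0,0,0,0,0,0,0,0,0,0,0,0,0,0,0,0,0,0,0,0],
  claw=1,
)

```text
t: 13.35
eef_pos: [0.4746, -0.052, 0.0978]
ee_rot: [3.142, -0.0, -0.0]
ft_force: [-0.1, -0.2, -0.2]
width: 0.0804
```

Call:
jog_arm(
  deltas=[0,0,-0.02,0,0,0,-0.05,0,0,0,-0.075,0,0,0,-0.084,0,0.01,-0.005,-0.084,0,0.03,-0.015,-0.084,0,0.058,-0.028,-0.084,0,0.088,-0.043,-0.084,0,0.116,-0.056,-0.084,0,0.142,-0.069,-0.084,0,0.159,-0.077,-0.084,0,0.165,-0.08,-0.084,0],
)

```text
t: 14.55
eef_pos: [0.6408, 0.0299, 0.1794]
ee_rot: [-3.141, -0.003, 0.003]
ft_force: [0.8, 0.5, -0.2]
width: 0.0877
```

Call:
jog_arm(
  deltas=[0.001,-0.001,0,0,0.001,-0.001,0,0,0.001,-0.001,0,0,0.001,-0.001,0,0,0.001,-0.001,0,0],
)

```text
t: 15.05
eef_pos: [0.6404, 0.0286, 0.1822]
ee_rot: [-3.141, 0.001, -0.0]
ft_force: [0.4, 0.9, -0.1]
width: 0.088
```

```bash
python3 - <<'E'
from plant import readout, imaging
from h import *
o=[]
for c in ("scene","side"):
    a=imaging.capture(c)["img"]; o.append(a[130:310,60:380,::-1])
cv2.imwrite("pics/p3.png",cv2.resize(np.vstack(o),None,fx=1.6,fy=1.6)); print(readout.state()["eef_pos"])
E
```

```text
[0.64050064 0.02877485 0.18211171]
```

View pics/p3.png

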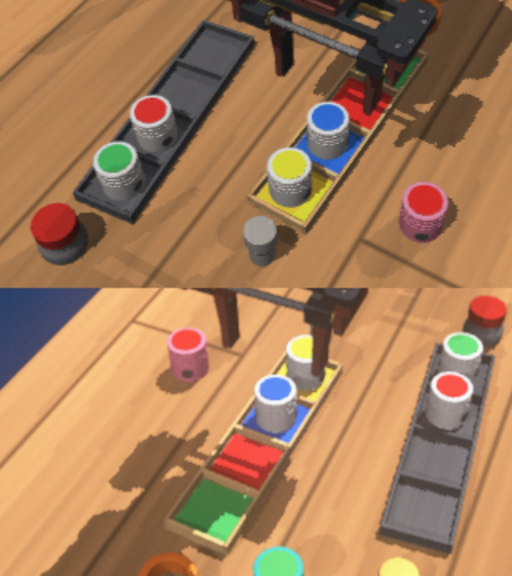

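Red stands next to green, scene crop (153,122). Now blue.

Call:
jog_arm(
  deltas=[0.001,0,0.02,0,0.001,0,0.045,0,0.001,0,0.065,0,0.001,0,0.076,0,0.001,0,0.08,0,0.001,0,0.08,0,0.001,0,0.08,0,0.001,0,0.08,0],
)

```text
t: 15.95
eef_pos: [0.6422, 0.0289, 0.1029]
ee_rot: [-3.141, 0.0, -0.003]
ft_force: [-0.1, 0.5, 1.1]
width: 0.0879
```

Call:
jog_arm(
  deltas=[0,0,0,0,0,0,0,0,0,0,0,0,0,0,0,0,0,0,0,0,0,0,0,0],
  claw=-1,
)

```text
t: 16.55
eef_pos: [0.6416, 0.0289, 0.1018]
ee_rot: [-3.142, 0.0, 0.0]
ft_force: [1.0, 0.7, -0.1]
width: 0.0438
```

Call:
jog_arm(
  deltas=[0,0,-0.01,0,0,0,-0.035,0,0,0,-0.065,0,0,0,-0.08,0,-0.01,0.001,-0.08,0,-0.03,0.003,-0.08,0,-0.058,0.005,-0.08,0,-0.088,0.008,-0.08,0,-0.118,0.01,-0.08,0,-0.145,0.012,-0.08,0,-0.164,0.014,-0.08,0,-0.1735,0.015,-0.08,0],
)

```text
t: 17.75
eef_pos: [0.4651, 0.0138, 0.1808]
ee_rot: [-3.142, 0.0, 0.005]
ft_force: [0.3, 1.3, -1.3]
width: 0.0434
```

Call:
jog_arm(
  deltas=[0,0,0,0,0,0,0,0,0,0,0,0,0,0,0,0,0,0,0,0,0,0,0,0],
)

```text
t: 18.35
eef_pos: [0.4683, 0.0139, 0.1817]
ee_rot: [3.141, -0.0, -0.0]
ft_force: [-0.6, 0.9, -1.5]
width: 0.0438
```

Call:
jog_arm(
  deltas=[0,0,0.02,0,0,0,0.045,0,0,0,0.065,0,0,0,0.075,0,0,0,0.08,0,0,0,0.083,0,0,0,0.0838,0,0,0,0.0838,0,0,0,0.0838,0,0,0,0.0838,0],
)

```text
t: 19.35
eef_pos: [0.4687, 0.014, 0.0987]
ee_rot: [-3.141, 0.0, -0.002]
ft_force: [-1.1, -0.4, 5.5]
width: 0.0436
```

Call:
jog_arm(
  deltas=[0,0,0,0,0,0,0,0,0,0,0,0,0,0,0,0,0,0,0,0],
  claw=1,
)

```text
t: 19.85
eef_pos: [0.4681, 0.014, 0.098]
ee_rot: [3.142, -0.0, -0.0]
ft_force: [0.5, -0.7, -0.2]
width: 0.0803
```

Call:
jog_arm(
  deltas=[0,0,-0.02,0,0,0,-0.05,0,0,0,-0.075,0,0,0,-0.084,0,0.01,0.003,-0.084,0,0.03,0.01,-0.084,0,0.058,0.019,-0.084,0,0.088,0.029,-0.084,0,0.116,0.038,-0.084,0,0.142,0.047,-0.084,0,0.161,0.053,-0.084,0,0.1695,0.055,-0.084,0],
)

```text
t: 21.05
eef_pos: [0.6389, -0.0422, 0.1798]
ee_rot: [3.141, -0.002, -0.002]
ft_force: [-0.3, 1.2, -0.9]
width: 0.0878
```

Call:
jog_arm(
  deltas=[0,0,0,0,0,0,0,0,0,0,0,0,0,0,0,0,0,0,0,0],
)

```text
t: 21.55
eef_pos: [0.6373, -0.0407, 0.1824]
ee_rot: [-3.141, -0.0, -0.0]
ft_force: [0.5, -0.3, 0.3]
width: 0.088
```

```bash
python3 - <<'E'
from plant import readout, imaging
from h import *
o=[]
for c in ("scene","side"):
    a=imaging.capture(c)["img"]; o.append(a[130:310,60:380,::-1])
cv2.imwrite("pics/p4.png",cv2.resize(np.vstack(o),None,fx=1.6,fy=1.6)); print(readout.state()["eef_pos"])
E
```

```text
[ 0.63750714 -0.04080217  0.18233475]
```

View pics/p4.png

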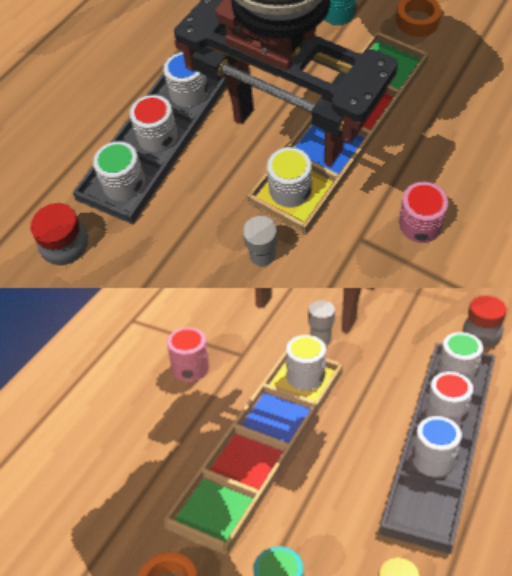

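```bash
python3 - <<'E'
from h import *
# grey cylinder top centre: scene0 crop (367,410)/3 ; side crop (261,146)
print(tri(np.array([222.3,272]),np.array([261.5,145])))
E
```

```text
(array([ 0.64790179, -0.11101622,  0.04713923]), np.float64(0.23119110443794164))
```

The grey cylinder is 47 mm tall, below the gripper body (about 100 mm), and clear of the fingers. Now yellow.

Call:
jog_arm(
  deltas=[0,0,0.02,0,0,0,0.045,0,0,0,0.065,0,0,0,0.076,0,0,0,0.08,0,0,0,0.08,0,0,0,0.08,0,0,0,0.08,0],
)

```text
t: 22.45
eef_pos: [0.6382, -0.0411, 0.1031]
ee_rot: [-3.142, 0.0, -0.003]
ft_force: [-0.5, -0.2, 0.7]
width: 0.0878
```

Call:
jog_arm(
  deltas=[0,0,0,0,0,0,0,0,0,0,0,0,0,0,0,0,0,0,0,0,0,0,0,0],
  claw=-1,
)

```text
t: 23.05
eef_pos: [0.6376, -0.0411, 0.102]
ee_rot: [-3.142, 0.0, 0.0]
ft_force: [1.0, 0.5, 0.3]
width: 0.0438
```

Call:
jog_arm(
  deltas=[0,0,-0.01,0,0,0,-0.035,0,0,0,-0.065,0,0,0,-0.08,0,-0.01,-0.007,-0.08,0,-0.03,-0.021,-0.08,0,-0.058,-0.04,-0.08,0,-0.088,-0.06,-0.08,0,-0.118,-0.081,-0.08,0,-0.146,-0.1,-0.08,0,-0.166,-0.114,-0.08,0,-0.1765,-0.121,-0.08,0],
)

```text
t: 24.25
eef_pos: [0.458, 0.0814, 0.181]
ee_rot: [-3.141, -0.004, 0.005]
ft_force: [0.9, 0.0, -1.1]
width: 0.0433
```

Call:
jog_arm(
  deltas=[0,0,0,0,0,0,0,0,0,0,0,0,0,0,0,0,0,0,0,0,0,0,0,0],
)

```text
t: 24.85
eef_pos: [0.4614, 0.0796, 0.1819]
ee_rot: [3.141, -0.001, -0.0]
ft_force: [-0.4, -0.5, -0.9]
width: 0.0435
```

Call:
jog_arm(
  deltas=[0,0,0.02,0,0,0,0.045,0,0,0,0.065,0,0,0,0.075,0,0,0,0.08,0,0,0,0.083,0,0,0,0.0838,0,0,0,0.0838,0,0,0,0.0838,0,0,0,0.0838,0],
)

```text
t: 25.85
eef_pos: [0.4617, 0.0801, 0.0989]
ee_rot: [-3.141, 0.0, -0.002]
ft_force: [-0.5, -1.1, 4.8]
width: 0.0435
```

Contact. Release, lift high, and move back away from the camera views.

Call:
jog_arm(
  deltas=[0,0,0,0,0,0,0,0,0,0,0,0,0,0,0,0,0,0,0,0],
  claw=1,
)

```text
t: 26.35
eef_pos: [0.4611, 0.08, 0.0982]
ee_rot: [3.142, -0.0, -0.0]
ft_force: [-0.2, 0.0, 1.1]
width: 0.0799
```

Call:
jog_arm(
  deltas=[0,0,-0.02,0,0,0,-0.05,0,0,0,-0.09,0,0,0,-0.13,0,0,0,-0.17,0,0,-0.03,-0.2,0,0,-0.06,-0.21,0,0,-0.09,-0.21,0,0,-0.11,-0.21,0,0,-0.12,-0.21,0,0,-0.12,-0.21,0,0,-0.12,-0.21,0],
)

```text
t: 27.55
eef_pos: [0.4612, 0.1989, 0.308]
ee_rot: [3.141, -0.002, -0.001]
ft_force: [0.7, -0.6, 0.5]
width: 0.0877
```

```bash
python3 - <<'E'
from plant import readout, imaging
from h import *
o=[]
for c in ("scene","side","wrist"):
    a=imaging.capture(c)["img"][:,:,::-1]; cv2.imwrite(f"pics/{c}9.png",a); o.append(a[130:310,60:380])
cv2.imwrite("pics/p5.png",cv2.resize(np.vstack(o[:2]),None,fx=1.6,fy=1.6)); print(readout.state()["eef_pos"])
E
```

```text
[0.46138184 0.19868936 0.30824765]
```

View pics/p5.png

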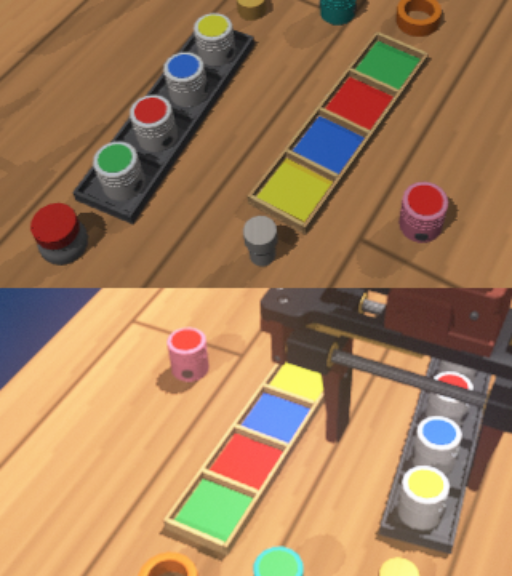

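All four are in the steel tray: yellow, blue, red, green from the left end. Final numeric check.

```bash
python3 - <<'E'
from h import *
im={c:cv2.imread(f"pics/{c}9.png")[:,:,::-1].copy() for c in E}
s=lambda x,y:(60+x/1.6,130+y/1.6)
S=dict(yellow=s(213,27),blue=s(184,67),red=s(151,111),green=s(117,157)); D=dict(yellow=s(425,483-288),blue=s(438,432-288))
yaw=.1024
for k in S:
    a,_=cents(im["scene"],S[k]); p=unproj("scene",a,.051); t=None
    if k in D: b,_=cents(im["side"],D[k]); t=tri(a,b)[0].round(4)
    d=p[:2]-[.4713,-.0192]; print(k,p.round(4),"tray xy",(np.cos(yaw)*d[0]+np.sin(yaw)*d[1]).round(4),(-np.sin(yaw)*d[0]+np.cos(yaw)*d[1]).round(4),"tri",t)
E
```

```text
yellow [0.4622 0.0803 0.051 ] tray xy 0.0011 0.0999 tri [0.4629 0.0801 0.0514]
blue [0.4692 0.0144 0.051 ] tray xy 0.0013 0.0336 tri [0.4699 0.0141 0.0517]
red [ 0.4756 -0.0527  0.051 ] tray xy 0.0009 -0.0338 tri None
green [ 0.4825 -0.1189  0.051 ] tray xy 0.0009 -0.1003 tri None
```

```bash
python3 -c "
from plant import manip; print(manip.close_job())"
```

```text
the job is handed in; nothing more can be done
None
```

All four pistons now stand in the steel tray in reverse order, from the left: yellow, blue, red, green. In the wooden tray they stood green, red, blue, yellow. I let go of all of them and handed the job in at about 28 s of the 96 s allowed; no verdict was reported.

- **Position:** in the last pictures each piston's centre is within about 1.5 mm of its compartment centre along both tray axes (limit 15 mm). This relies on my own fit of the tray, good to about 2 mm.
- **Height:** crowns measured 51.4 mm (yellow) and 51.7 mm (blue) from two views, against 51 mm expected on the tray floor. Red and green were checked for position in the scene view only, because the gripper covered green and part of red in the side view; I took 51 mm as their crown height.
- **Upright and clear:** all four look upright, none tipped on the way, and the gripper is raised clear of everything.
- **One early disagreement:** a wrist picture taken while the arm was still swinging put the steel tray about 8 mm off. A second one after it settled agreed within about 1 pixel.

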